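# Load the microtube shaker and turn its push-to-turn click dial up five clicks

## Task

Get the microtube shaker ready for its run: set the orange microtube rack, upright, down between the four corner guides of the shaker's platform so that it lies flat on the mat, and turn the shaker's speed dial exactly five clicks clockwise (seen from above) from where it stands. The dial is locked until it is pushed in: hold it pushed in just firmly enough to free it while you turn, never ram it down onto its stop, and let it rise and lock again at the fifth click. Leave the two Petri dishes and the reagent bottle where they are.

Things in the scene. Friction and masses are not known exactly. Their poses are not given: they have to be found in the camera images.
- shaker: fixed microtube shaker: white housing on a dark teal base, 170 (x) x 290 (y) mm; raised platform on its left half, dial on its right half, flat deck 56 mm above the bench with a thin dark display in front of the dial. Origin: centre of its underside; x points away from the robot at yaw 0, y left, z up. Dial axis at (12, -88) mm, platform centre at (0, 62) mm
- tray_centre (a point): centre of the platform's black mat, on its top face, 70 mm above the bench; axes as the shaker's. Platform 104 (x) x 156 (y) mm. Four steel corner guides stand 14 mm above the mat, the top 6 mm flared outward; between them 62 (x) x 122 (y) mm, 2 mm of play on each side of the rack. They reach only 18 mm along the long sides from each corner: the middle is free for fingers
- rack: loose orange rack of capped microtubes, 58 (x) x 118 (y) mm, solid to 24 mm height, caps to 30 mm, about 0.1 kg. Origin: centre of its underside; z up. Grip it across the 58 mm at the middle of the long sides. Seated, its origin is at tray_centre and its y lies along the tray's y, either way round
- dial_grip (a point): on the dial's vertical axis, 30 mm above the deck (86 mm above the bench) with the dial up; moves with it. Round black knob, 40 mm diameter, from 18.5 to 42 mm above the deck, on a grey skirt of 57 mm diameter (15 to 18.5 mm above the deck). Grip the knob's sides in any heading, tips above the skirt; pressing the skirt or top also pushes it in. Platform edge 72 mm from the axis
- dial (a joint): turn of the dial, rad: 0 as it stands at the start, grows clockwise from above. 24 clicks a turn: a click is 0.262 rad (15 degrees), five are 1.309. A spring ball pulls it into each click (up to 0.6 N m felt at the wrist: grip with 30 N or more). Locked while up (a few hundredths rad of give); turns only while pushed in, rises fully only at a click. White mark on skirt, red on top, random heading
- dial_lift (a joint): how far the dial is pushed in, m: 0 up, grows downward, 12 mm at most. First comes slack of 0.5 to 6.5 mm (different every time, not shown) against a light return spring of 2 to 3 N, then the dial's foot meets the lock spring. Closing the fingers on the knob may already push it in by a millimetre or two
- lock_spring (a joint): how far the lock spring below the dial is compressed, m: 0 at rest, 2 N/mm after 0.7 N of preload. The dial is free to turn from 2.5 mm on (8 to 9 N in all on the dial); at 4.5 mm (12 to 13 N in all) it is rammed onto its stop. A push of 10 to 11 N, held while turning, is right
- petri_left: bystander: loose Petri dish, 62 mm diameter, 14 mm high, left of the rack (a second one stands behind it); origin at its underside's centre
- bottle: bystander: white reagent bottle with a red cap, 44 mm diameter, 85 mm high, beyond the gap between rack and shaker; origin at its underside's centre
Things that resemble listed ones, but are neither listed nor needed, are in the scene too. There is more than one size of the rack; the one meant has the size given above.

How it is judged:
By the outcome, as a careful person would: the job done as asked, in the order asked, and still so for the second after the job is handed in, with the robot touching nothing.
It also fails if it takes over 51 s, if anything falls off the work surface, if the arm or the gripper's body presses on something with over 40 N, if the wrist force passes 120 N, or if a joint passes its speed limit or range.

## Robot

A 7-joint arm with a two-finger parallel gripper is mounted at the origin on a cart in front of the work surface, level with it; the furniture and walls round the work are solid. World frame = base frame: x ahead of the robot, y to its left, z up, the work surface at z = 0. Lengths are in m, angles in rad, forces in N, time in s.
With the tool pointing down it reaches from about 0.425 to 0.925 m from the base axis. Payload 6.8 kg.
Tool frame: the origin (TCP) lies on the centre line of the jaws, within the pads' length; the fingertips stand 19 mm ahead of it and the grasp point (between the pads) is the TCP (tcp_to_tips is the distance from the TCP to the fingertips, in m); z points along the fingers, y is the line along which they close (so a half turn about z gives the same grasp; the last joint's range is limited). The gripper opens to 88 mm and grips with 3 to 60 N. Pads are 20 mm wide; open, the fingers measure 115 mm over their backs; the gripper's body (75 mm by 178 mm) begins 61 mm behind the grasp point.
Start: joints at [-1.277, 0.477, 0.022, 1.555, -0.011, 1.109, -0.083], TCP at [0.264, 0.621, 0.242] pointing down, gripper open.
Joint ranges: [-2.96, 2.96], [-0.34, 2.1], [-1.41, 1.46], [0.24, 2.44], [-1.37, 4.51], [0.17, 1.92], [-2.96, 2.96]. Speed limits (rad/s): [2.39, 2.39, 3.14, 3.14, 3.14, 3.14, 3.14].

## Interface

Orientations are given as a unit quaternion [w, x, y, z].
In Python, from rig import get_state, camera, get_calibration, job_done, tcp_to_tips gives the robot as it stands. The module is installed in compiled form; this text tells all that it offers.
- The arm moves only by the tool play_rows, never from a script. Its argument "motion" is a list of rows, each an object of numbers: "x", "y", "z": the shift along the tool's x, y, z in mm; "yaw": the turn about the tool's z in units of 5 degrees (1.0 is 5 degrees); "jaw": the finger opening in mm, from 0 to 87.8. In form: [{"x": .., "y": .., "z": .., "yaw": .., "jaw": ..}, ...]. A call has exactly 8 rows; each row shifts and turns the commanded pose from where the row before left it, along the tool's axes as they then stand; what a row does not reach is not made up. A row lasts 1/10 s, in which the tool goes at most 50 mm and 8.59 degrees, less where a joint would pass 70% of its speed; a pose out of reach is approached as far as the arm can. A call is refused whole if a number of a shift passes 50 or a number of a turn 1, either way. A call with a gripper value outside its range is refused whole. The fingers move at their own pace and stop on an object; the grip force is fixed at half the most. Time passes only in rows, so rows that do not move let the fingers close, or fill a call up. It gives the time, the measured TCP pose, the force, the opening and the grip force at its end, in the units of the state.
- get_state(): the state, without advancing time (a new reading comes with each control period).
- camera(name): name is "scene" or "top" or "wrist"; returns the picture (480x640x3 uint8, blue, green, red); there is no depth.
- get_calibration(name): a dict with "vfov" (degrees; the focal length in pixels is half the picture's height over the tangent of half this angle, whatever the lens; pixels are square), "cx", "cy" (the principal point, pixels), "view" (4x4, takes a point from world to camera coordinates); the wrist camera has in their place "mount" (4x4, takes a point from camera to tool coordinates, whose origin is the TCP and whose axes are the flange's). Camera axes: x right, y down, z forward; pixel columns grow to the right and rows downward; lengths in m; the calibration is good to about 2 mm. A picture is of the moment at which its call begins: read the wrist's pose just before it. get_calibration takes no time and is no camera call.
- job_done(): hands the job in; it is judged then, once.
The state is a dict: "time_s": time; "qpos": joint angles; "qvel": joint speeds; "tau": joint torques, N m; "position": TCP position; "tcp_rot": TCP orientation; "force": force on the tool from outside, world axes, zero at the start; "moment": the same for the moment, N m; "opening": finger opening in m; "finger_force": force on a finger pad.
Only numpy, scipy, OpenCV 4.12 (cv2) and the standard library are available. Lean on these libraries where they do the work, as an engineer would, in place of code of your own. Each camera call takes 0.05 s, during which the arm holds its last target. There are 200 camera calls.

## Working session

There is one attempt and no reset: what is moved stays moved. The work goes in short steps, Python scripts to look and compute and a tool call to move; the robot and the scene stay as the last step left them, time stands still between calls to the robot, and variables do not carry over. Pictures are saved under pics/ and viewed, at most 10 in all, crops included, and the job is handed in when it is done.

Besides the shell and the picture viewer there is one more tool, called by a JSON object that holds its "op" and its "data". play_rows: Moves the arm, as the interface text tells. Its arguments: {"type":"object","properties":{"motion":{"type":"array","items":{"type":"object","properties":{"x":{"type":"number"},"y":{"type":"number"},"z":{"type":"number"},"yaw":{"type":"number"},"jaw":{"type":"number"}}}}},"required":["motion"]}

```bash
mkdir -p pics
cat > h.py <<'E'
import numpy as np, cv2
from rig import get_state, camera, get_calibration, job_done, tcp_to_tips
from scipy.spatial.transform import Rotation as R
def pose():
    s=get_state(); q=s['tcp_rot']; T=np.eye(4); T[:3,:3]=R.from_quat([q[1],q[2],q[3],q[0]]).as_matrix(); T[:3,3]=s['position']; return T
def c2w(name):
    c=get_calibration(name)
    M=pose()@np.array(c['mount']) if name=='wrist' else np.linalg.inv(np.array(c['view']))
    return c,M
def ray(name,px,z,cm=None):
    c,M=cm or c2w(name); f=240/np.tan(np.radians(c['vfov'])/2)
    px=np.atleast_2d(np.array(px,float)); d=np.c_[(px[:,0]-c['cx'])/f,(px[:,1]-c['cy'])/f,np.ones(len(px))]@M[:3,:3].T
    return M[:3,3]+d*((z-M[2,3])/d[:,2:3])
E
python3 - <<'E'
from h import *
s=get_state(); print(s); print(pose().round(3))
for n in('scene','top'):
    cv2.imwrite(f'pics/{n}1.png',camera(n)); c=get_calibration(n); print(n,c['vfov'],c['cx'],c['cy'],np.linalg.inv(np.array(c['view'])).round(3).tolist())
print(get_calibration('wrist'))
E
```

```text
{'time_s': 0.0, 'qpos': array([-1.27709248,  0.47779591,  0.02233245,  1.55638341, -0.01148359,
        1.10928554, -0.08310763]), 'qvel': array([-5.41501343e-04,  4.70579983e-04,  7.91903733e-05,  9.65753003e-05,
        1.18507200e-03,  6.37055717e-04,  1.39483492e-04]), 'tau': array([ 1.87916144e-04, -5.82860649e+01,  1.53445601e+00, -2.72597748e+01,
       -5.44664345e-02,  1.69101614e-02,  1.40443453e-04]), 'position': array([0.26377895, 0.62074626, 0.24071309]), 'tcp_rot': array([-1.04904545e-04,  1.99539175e-01,  9.79889462e-01, -8.65690114e-04]), 'force': array([ 0.02860536,  0.45745982, -0.78058939]), 'moment': array([ 0.02068845, -0.02404485, -0.00227382]), 'finger_force': 0.0, 'opening': 0.08770212880284256}
[[-0.92   0.391 -0.001  0.264]
 [ 0.391  0.92  -0.002  0.621]
 [-0.    -0.002 -1.     0.241]
 [ 0.     0.     0.     1.   ]]
scene 46.28405705165332 327.07121074523775 243.72049062293115 [[0.763, -0.48, 0.433, -0.105], [-0.647, -0.571, 0.505, -0.596], [0.005, -0.666, -0.746, 1.18], [0.0, 0.0, 0.0, 1.0]]
top 53.22653957234208 313.0018186510866 242.8423973471656 [[-0.027, -0.989, 0.146, 0.375], [-1.0, 0.026, -0.011, 0.192], [0.007, -0.146, -0.989, 1.209], [0.0, 0.0, 0.0, 1.0]]
{'vfov': 58.692668430520484, 'cx': 328.1960560343427, 'cy': 241.67461071897637, 'mount': array([[-1.23668075e-05, -9.55645361e-01, -2.94519853e-01,
         8.14546997e-02],
       [ 9.99999851e-01, -1.72580843e-04,  5.17993183e-04,
         4.13989438e-04],
       [-5.45846267e-04, -2.94519802e-01,  9.55645221e-01,
        -1.42715727e-01],
       [ 0.00000000e+00,  0.00000000e+00,  0.00000000e+00,
         1.00000000e+00]])}
```

View pics/top1.png

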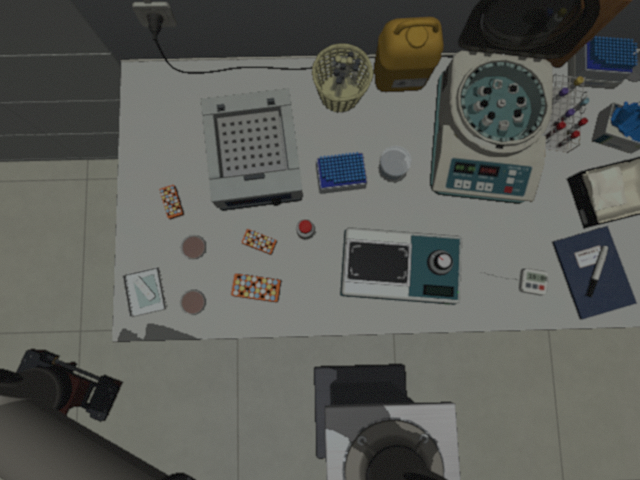

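View pics/scene1.png

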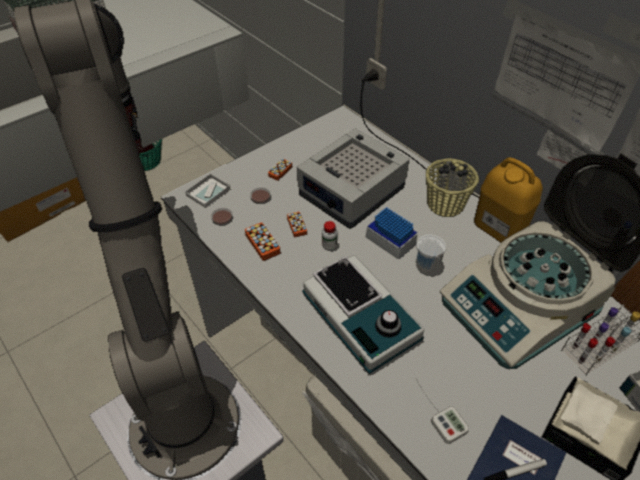

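The top view shows the large orange rack at about (256,288), a smaller rack at (260,241), the mat at (379,263), the dial at (440,261), the dishes at (193,247) and (193,301), and the bottle at (305,229).

Run:
```python
from h import *
im=cv2.imread('pics/top1.png'); cm=c2w('top')
hsv=cv2.cvtColor(im,cv2.COLOR_BGR2HSV)
def rect(mask,roi):
    x0,y0,x1,y1=roi; m=np.zeros_like(mask); m[y0:y1,x0:x1]=mask[y0:y1,x0:x1]
    m=cv2.morphologyEx(m,cv2.MORPH_CLOSE,np.ones((9,9)))
    c=max(cv2.findContours(m,cv2.RETR_EXTERNAL,cv2.CHAIN_APPROX_NONE)[0],key=cv2.contourArea); return cv2.minAreaRect(c),c
org=((hsv[...,0]<25)&(hsv[...,1]>110)&(hsv[...,2]>60)).astype(np.uint8)*255
for roi,z in (((220,265,300,310),.024),((235,222,285,260),.024)):
    r,_=rect(org,roi); b=ray('top',cv2.boxPoints(r),z,cm)[:,:2]; print('rack',r,b.round(4).tolist(),b.mean(0),np.linalg.norm(np.diff(b,axis=0),axis=1))
dark=(hsv[...,2]<60).astype(np.uint8)*255
r,_=rect(dark,(343,236,414,290)); b=ray('top',cv2.boxPoints(r),.07,cm)[:,:2]; print('mat',r,b.round(4).tolist(),b.mean(0),np.linalg.norm(np.diff(b,axis=0),axis=1))
lit=(hsv[...,2]>75).astype(np.uint8)*255
teal=((hsv[...,0]>80)&(hsv[...,0]<110)&(hsv[...,1]>90)).astype(np.uint8)*255
r,_=rect(teal,(405,225,470,310)); b=ray('top',cv2.boxPoints(r),.056,cm)[:,:2]; print('teal',r,b.round(4).tolist(),b.mean(0),np.linalg.norm(np.diff(b,axis=0),axis=1))
o=np.hstack([cv2.resize(im[215:315,150:300],None,fx=4,fy=4),]);cv2.imwrite('pics/c1.png',o)
cv2.imwrite('pics/c2.png',cv2.convertScaleAbs(cv2.resize(im[222:310,335:470],None,fx=5.9,fy=5.9,interpolation=cv2.INTER_CUBIC),alpha=1.6))
print(ray('top',[[193,247],[193,301],[305,229]],.014,cm))
```

```text
rack ((255.50997924804688, 287.42999267578125), (46.9518928527832, 22.485998153686523), 8.13010311126709) [[0.4253, 0.3842], [0.4799, 0.3762], [0.4604, 0.2616], [0.406, 0.2703]] [0.44291475 0.32309279] [0.05518682 0.11629732 0.05510184]
rack ((258.62066650390625, 241.4482879638672), (31.93960189819336, 14.855628967285156), 21.801406860351562) [[0.556, 0.3581], [0.5906, 0.3441], [0.5585, 0.2702], [0.5241, 0.2845]] [0.55730336 0.31421865] [0.03736536 0.08052311 0.03723895]
mat ((374.83233642578125, 261.67938232421875), (64.9619369506836, 36.50753402709961), 4.39870548248291) [[0.4585, 0.1145], [0.5459, 0.1046], [0.5297, -0.0508], [0.4425, -0.0392]] [0.49416119 0.03226516] [0.08793586 0.15620167 0.08792192]
teal ((434.25634765625, 267.0902404785156), (46.882511138916016, 60.431678771972656), 2.2906100749969482) [[0.4097, -0.0493], [0.556, -0.0635], [0.5484, -0.1778], [0.4022, -0.1615]] [ 0.47907862 -0.11303867] [0.14702019 0.11455656 0.1471211 ]
[[0.54899482 0.4801464  0.014     ]
 [0.41409166 0.47890341 0.014     ]
 [0.58757882 0.19754062 0.014     ]]
```

View pics/c2.png

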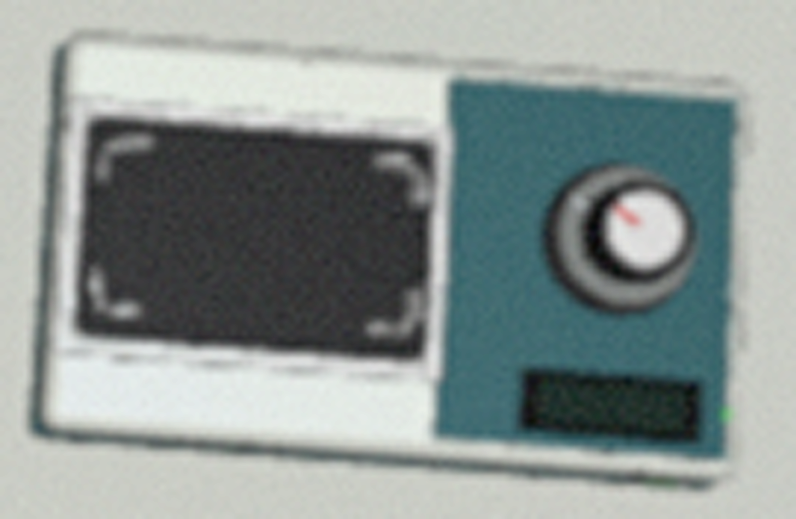

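```bash
cat >> h.py <<'E'
def yh(T=None):
    T=pose() if T is None else T; return np.degrees(np.arctan2(T[1,1],T[0,1]))
def plan(p,h,n,jaw=87.8):
    T=pose(); d=(np.array(p)-T[:3,3])/n*1000; a=yh(T); dy=-((h-a+180)%360-180)/n
    for i in range(n):
        t=np.radians(a-dy*i); ya=np.array([np.cos(t),np.sin(t)]); xa=np.array([-ya[1],ya[0]])
        print(f'{{"x":{xa@d[:2]:.1f},"y":{ya@d[:2]:.1f},"z":{-d[2]:.1f},"yaw":{dy/5:.3f},"jaw":{jaw}}},')
E
python3 - <<'E'
from h import *
cm=c2w('top'); P=lambda a:np.array(a)/5.9+[335,222]-.4
b=ray('top',P([(92,120),(436,143),(418,355),(77,332)]),.07,cm)[:,:2]; print(b.mean(0),b,np.linalg.norm(np.diff(b,axis=0),axis=1))
v=(b[0]-b[1]+b[3]-b[2]); print('tray yaw',np.degrees(np.arctan2(-v[0],v[1])))
print('knob',ray('top',P([646,230]),.098,cm),'skirt',ray('top',P([620,238]),.0735,cm))
plan([.443,.323,.2],-9.6,16)
E
```

```text
[0.49353528 0.02481818] [[ 0.54318404  0.08938081]
 [ 0.53001967 -0.05052302]
 [ 0.44398821 -0.03836881]
 [ 0.45694918  0.09878375]] [0.14052181 0.08688576 0.13776361]
tray yaw -5.386842721625552
knob [[ 0.48925275 -0.12586022  0.098     ]] skirt [[ 0.48880366 -0.1221104   0.0735    ]]
{"x":-17.6,"y":-12.7,"z":2.5,"yaw":0.957,"jaw":87.8},
{"x":-18.6,"y":-11.2,"z":2.5,"yaw":0.957,"jaw":87.8},
{"x":-19.5,"y":-9.6,"z":2.5,"yaw":0.957,"jaw":87.8},
{"x":-20.2,"y":-8.0,"z":2.5,"yaw":0.957,"jaw":87.8},
{"x":-20.8,"y":-6.3,"z":2.5,"yaw":0.957,"jaw":87.8},
{"x":-21.2,"y":-4.5,"z":2.5,"yaw":0.957,"jaw":87.8},
{"x":-21.5,"y":-2.7,"z":2.5,"yaw":0.957,"jaw":87.8},
{"x":-21.7,"y":-0.9,"z":2.5,"yaw":0.957,"jaw":87.8},
{"x":-21.7,"y":0.9,"z":2.5,"yaw":0.957,"jaw":87.8},
{"x":-21.6,"y":2.7,"z":2.5,"yaw":0.957,"jaw":87.8},
{"x":-21.3,"y":4.5,"z":2.5,"yaw":0.957,"jaw":87.8},
{"x":-20.8,"y":6.2,"z":2.5,"yaw":0.957,"jaw":87.8},
{"x":-20.2,"y":8.0,"z":2.5,"yaw":0.957,"jaw":87.8},
{"x":-19.5,"y":9.6,"z":2.5,"yaw":0.957,"jaw":87.8},
{"x":-18.6,"y":11.2,"z":2.5,"yaw":0.957,"jaw":87.8},
{"x":-17.6,"y":12.7,"z":2.5,"yaw":0.957,"jaw":87.8},
```

{"op": "play_rows", "data": {"motion": [{"x":-17.6,"y":-12.7,"z":2.5,"yaw":0.957,"jaw":87.8},{"x":-18.6,"y":-11.2,"z":2.5,"yaw":0.957,"jaw":87.8},{"x":-19.5,"y":-9.6,"z":2.5,"yaw":0.957,"jaw":87.8},{"x":-20.2,"y":-8.0,"z":2.5,"yaw":0.957,"jaw":87.8},{"x":-20.8,"y":-6.3,"z":2.5,"yaw":0.957,"jaw":87.8},{"x":-21.2,"y":-4.5,"z":2.5,"yaw":0.957,"jaw":87.8},{"x":-21.5,"y":-2.7,"z":2.5,"yaw":0.957,"jaw":87.8},{"x":-21.7,"y":-0.9,"z":2.5,"yaw":0.957,"jaw":87.8}]}}

```text
time_s: 0.9
position: [0.3539, 0.4715, 0.2212]
tcp_rot: [-0.0, 0.511, 0.859, -0.0]
force: [0.2, -0.1, -0.1]
opening: 0.0878
finger_force: 0.0
```

{"op": "play_rows", "data": {"motion": [{"x":-21.7,"y":0.9,"z":2.5,"yaw":0.957,"jaw":87.8},{"x":-21.6,"y":2.7,"z":2.5,"yaw":0.957,"jaw":87.8},{"x":-21.3,"y":4.5,"z":2.5,"yaw":0.957,"jaw":87.8},{"x":-20.8,"y":6.2,"z":2.5,"yaw":0.957,"jaw":87.8},{"x":-20.2,"y":8.0,"z":2.5,"yaw":0.957,"jaw":87.8},{"x":-19.5,"y":9.6,"z":2.5,"yaw":0.957,"jaw":87.8},{"x":-18.6,"y":11.2,"z":2.5,"yaw":0.957,"jaw":87.8},{"x":-17.6,"y":12.7,"z":2.5,"yaw":0.957,"jaw":87.8}]}}

```text
time_s: 1.7
position: [0.4434, 0.3227, 0.2013]
tcp_rot: [-0.0, 0.765, 0.644, -0.0]
force: [0.7, 0.5, -0.2]
opening: 0.0879
finger_force: 0.0
```

Run:
```python
from h import *
camera('wrist'); camera('wrist')
cm=c2w('wrist'); im=camera('wrist'); T=pose(); print(T[:3,3],yh(),get_state()['qpos'].round(2),T.round(3)[:,2])
cv2.imwrite('pics/w1.png',im); hsv=cv2.cvtColor(im,cv2.COLOR_BGR2HSV)
m=((hsv[...,0]<22)&(hsv[...,1]>110)&(hsv[...,2]>50)).astype(np.uint8)*255
m=cv2.morphologyEx(m,cv2.MORPH_CLOSE,np.ones((25,25)))
for c in cv2.findContours(m,cv2.RETR_EXTERNAL,cv2.CHAIN_APPROX_NONE)[0]:
    if cv2.contourArea(c)>3000:
        r=cv2.minAreaRect(c); p=cv2.boxPoints(r); b=ray('wrist',p,.024,cm)[:,:2]; print(p.round().tolist(),b.round(4).tolist(),b.mean(0),np.linalg.norm(np.diff(b,axis=0),axis=1))
```

```text
[0.44368594 0.3223454  0.20139582] -9.675227265412673 [-1.05  0.33  0.38  1.92 -0.15  0.92 -0.76] [-0.    -0.001 -1.     0.   ]
[[41.0, 435.0], [185.0, 269.0], [227.0, 306.0], [83.0, 472.0]] [[0.1516, 0.1673], [0.3247, 0.3004], [0.3502, 0.263], [0.1752, 0.1201]] [0.25042193 0.21270136] [0.21843807 0.04532116 0.22594641]
[[440.0, 296.0], [495.0, 258.0], [619.0, 439.0], [563.0, 477.0]] [[0.5232, 0.2423], [0.5697, 0.2674], [0.6709, 0.0712], [0.6203, 0.0357]] [0.59601774 0.1541427 ] [0.0528785  0.22068594 0.06183112]
[[429.0, 241.0], [462.0, 138.0], [515.0, 155.0], [483.0, 258.0]] [[0.5195, 0.2905], [0.5513, 0.3644], [0.5892, 0.3453], [0.5599, 0.269]] [0.55499107 0.31729239] [0.08047142 0.04246527 0.08175341]
[[288.0, 139.0], [363.0, 139.0], [363.0, 286.0], [288.0, 286.0]] [[0.4262, 0.3858], [0.4801, 0.3763], [0.4628, 0.2615], [0.403, 0.272]] [0.44303337 0.32392896] [0.05473966 0.11608698 0.06077073]
```

View pics/w1.png

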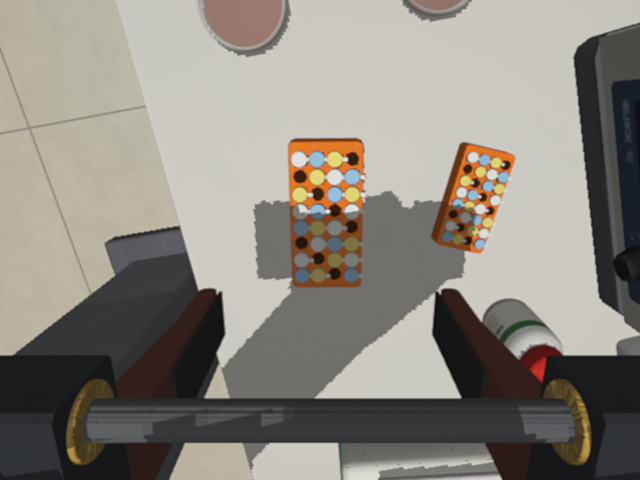

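The rack is at px (288–364, 139–287), aligned with the jaws, and the smaller one is clear to the right. Descending.

{"op": "play_rows", "data": {"motion": [{"x":1.6,"y":-1.0,"z":22,"yaw":0,"jaw":87.8},{"x":0,"y":0,"z":22,"yaw":0,"jaw":87.8},{"x":0,"y":0,"z":22,"yaw":0,"jaw":87.8},{"x":0,"y":0,"z":22,"yaw":0,"jaw":87.8},{"x":0,"y":0,"z":22,"yaw":0,"jaw":87.8},{"x":0,"y":0,"z":22,"yaw":0,"jaw":87.8},{"x":0,"y":0,"z":22,"yaw":0,"jaw":87.8},{"x":0,"y":0,"z":22,"yaw":0,"jaw":87.8}]}}

```text
time_s: 2.65
position: [0.4416, 0.3271, 0.0246]
tcp_rot: [-0.001, 0.762, 0.647, 0.0]
force: [0.5, 0.9, -0.7]
opening: 0.0873
finger_force: 0.0
```

{"op": "play_rows", "data": {"motion": [{"jaw":75},{"jaw":70},{"jaw":65},{"jaw":60},{"jaw":55},{"jaw":50},{"jaw":50},{"jaw":50}]}}

```text
validation failed for argument at $.mo...
```

{"op": "play_rows", "data": {"motion": [{"x":-2,"y":0,"z":0,"yaw":0,"jaw":75},{"x":0,"y":0,"z":0,"yaw":0,"jaw":70},{"x":0,"y":0,"z":0,"yaw":0,"jaw":65},{"x":0,"y":0,"z":0,"yaw":0,"jaw":60},{"x":0,"y":0,"z":0,"yaw":0,"jaw":55},{"x":0,"y":0,"z":0,"yaw":0,"jaw":50},{"x":0,"y":0,"z":0,"yaw":0,"jaw":50},{"x":0,"y":0,"z":0,"yaw":0,"jaw":50}]}}

```text
time_s: 3.45
position: [0.4429, 0.3241, 0.0267]
tcp_rot: [-0.0, 0.764, 0.646, 0.001]
force: [-1.3, -0.4, 6.2]
opening: 0.058
finger_force: 30.0
```

Run:
```python
from h import *
print(pose()[:3,3],yh())
plan([.443,.324,.18],yh(),8,50)
```

```text
[0.4428621  0.32406933 0.02671992] -9.572209737535267
{"x":-0.0,"y":0.0,"z":-19.2,"yaw":-0.000,"jaw":50},
{"x":-0.0,"y":0.0,"z":-19.2,"yaw":-0.000,"jaw":50},
{"x":-0.0,"y":0.0,"z":-19.2,"yaw":-0.000,"jaw":50},
{"x":-0.0,"y":0.0,"z":-19.2,"yaw":-0.000,"jaw":50},
{"x":-0.0,"y":0.0,"z":-19.2,"yaw":-0.000,"jaw":50},
{"x":-0.0,"y":0.0,"z":-19.2,"yaw":-0.000,"jaw":50},
{"x":-0.0,"y":0.0,"z":-19.2,"yaw":-0.000,"jaw":50},
{"x":-0.0,"y":0.0,"z":-19.2,"yaw":-0.000,"jaw":50},
```

{"op": "play_rows", "data": {"motion": [{"x":0,"y":0,"z":-10,"yaw":0,"jaw":50},{"x":0,"y":0,"z":-20,"yaw":0,"jaw":50},{"x":0,"y":0,"z":-25,"yaw":0,"jaw":50},{"x":0,"y":0,"z":-25,"yaw":0,"jaw":50},{"x":0,"y":0,"z":-25,"yaw":0,"jaw":50},{"x":0,"y":0,"z":-25,"yaw":0,"jaw":50},{"x":0,"y":0,"z":-25,"yaw":0,"jaw":50},{"x":0,"y":0,"z":-25,"yaw":0,"jaw":50}]}}

```text
time_s: 4.25
position: [0.4419, 0.3229, 0.2072]
tcp_rot: [-0.0, 0.764, 0.645, -0.0]
force: [0.2, -0.7, -0.7]
opening: 0.0577
finger_force: 30.0
```

Run:
```python
from h import *
print(pose()[:3,3],get_state()['opening'])
plan([.49,-.06,.30],-5.4,16,50)
```

```text
[0.44193218 0.32293442 0.20717904] 0.05765331198128084
{"x":-23.1,"y":7.0,"z":-5.8,"yaw":-0.052,"jaw":50},
{"x":-23.1,"y":6.8,"z":-5.8,"yaw":-0.052,"jaw":50},
{"x":-23.2,"y":6.7,"z":-5.8,"yaw":-0.052,"jaw":50},
{"x":-23.2,"y":6.6,"z":-5.8,"yaw":-0.052,"jaw":50},
{"x":-23.2,"y":6.5,"z":-5.8,"yaw":-0.052,"jaw":50},
{"x":-23.3,"y":6.4,"z":-5.8,"yaw":-0.052,"jaw":50},
{"x":-23.3,"y":6.3,"z":-5.8,"yaw":-0.052,"jaw":50},
{"x":-23.3,"y":6.2,"z":-5.8,"yaw":-0.052,"jaw":50},
{"x":-23.3,"y":6.1,"z":-5.8,"yaw":-0.052,"jaw":50},
{"x":-23.4,"y":6.0,"z":-5.8,"yaw":-0.052,"jaw":50},
{"x":-23.4,"y":5.9,"z":-5.8,"yaw":-0.052,"jaw":50},
{"x":-23.4,"y":5.8,"z":-5.8,"yaw":-0.052,"jaw":50},
{"x":-23.4,"y":5.7,"z":-5.8,"yaw":-0.052,"jaw":50},
{"x":-23.5,"y":5.6,"z":-5.8,"yaw":-0.052,"jaw":50},
{"x":-23.5,"y":5.5,"z":-5.8,"yaw":-0.052,"jaw":50},
{"x":-23.5,"y":5.4,"z":-5.8,"yaw":-0.052,"jaw":50},
```

{"op": "play_rows", "data": {"motion": [{"x":-23.2,"y":6.6,"z":-6,"yaw":-0.05,"jaw":50},{"x":-23.2,"y":6.6,"z":-6,"yaw":-0.05,"jaw":50},{"x":-23.2,"y":6.6,"z":-6,"yaw":-0.05,"jaw":50},{"x":-23.2,"y":6.6,"z":-6,"yaw":-0.05,"jaw":50},{"x":-23.2,"y":6.6,"z":-6,"yaw":-0.05,"jaw":50},{"x":-23.2,"y":6.6,"z":-6,"yaw":-0.05,"jaw":50},{"x":-23.2,"y":6.6,"z":-6,"yaw":-0.05,"jaw":50},{"x":-23.2,"y":6.6,"z":-6,"yaw":-0.05,"jaw":50}]}}

```text
time_s: 5.05
position: [0.4659, 0.1306, 0.2543]
tcp_rot: [-0.0, 0.752, 0.659, 0.0]
force: [0.1, -0.2, -1.8]
opening: 0.0576
finger_force: 30.0
```

{"op": "play_rows", "data": {"motion": [{"x":-23.4,"y":5.8,"z":-6,"yaw":-0.05,"jaw":50},{"x":-23.4,"y":5.8,"z":-6,"yaw":-0.05,"jaw":50},{"x":-23.4,"y":5.8,"z":-6,"yaw":-0.05,"jaw":50},{"x":-23.4,"y":5.8,"z":-6,"yaw":-0.05,"jaw":50},{"x":-23.4,"y":5.8,"z":-6,"yaw":-0.05,"jaw":50},{"x":-23.4,"y":5.8,"z":-6,"yaw":-0.05,"jaw":50},{"x":-23.4,"y":5.8,"z":-6,"yaw":-0.05,"jaw":50},{"x":-23.4,"y":5.8,"z":-6,"yaw":-0.05,"jaw":50}]}}

```text
time_s: 5.85
position: [0.49, -0.0606, 0.3022]
tcp_rot: [-0.0, 0.741, 0.672, 0.0]
force: [0.4, 0.1, -1.5]
opening: 0.0579
finger_force: 30.0
```

Run:
```python
from h import *
camera('wrist');camera('wrist')
cm=c2w('wrist'); im=camera('wrist'); np.save('w2.npy',np.array(cm[1])); print(pose()[:3,3],yh(),get_state()['qpos'].round(2))
cv2.imwrite('pics/w2.png',im)
```

```text
[ 0.490243   -0.06094554  0.30224673] -5.7915674461627225 [-0.59  0.12  0.66  1.94 -0.08  1.11 -0.01]
```

View pics/w2.png

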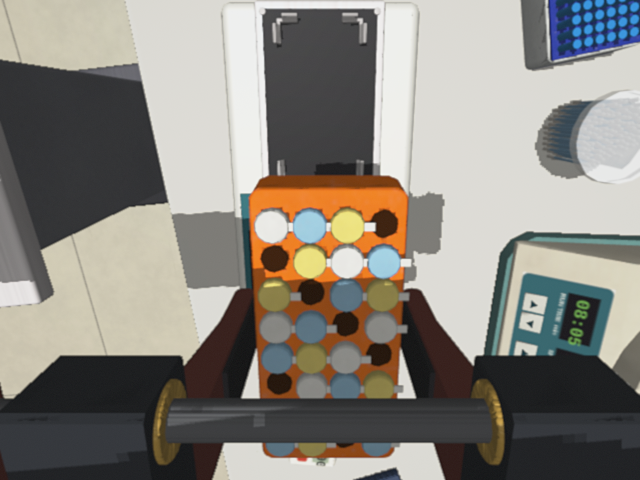

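The mat is at px x 264–379 with its far edge near row 9; the far guides are at (277–299, 14–45) and (342–366, 12–45), and the near ones just show at rows 160–177.

Run:
```python
from h import *
im=cv2.imread('pics/w2.png')
c=im[0:185,245:400]; c=cv2.rotate(c,cv2.ROTATE_90_CLOCKWISE)
cv2.imwrite('pics/w2c.png',cv2.convertScaleAbs(cv2.resize(c,None,fx=3.8,fy=3.8,interpolation=cv2.INTER_CUBIC),alpha=1.3))
g=cv2.cvtColor(im,cv2.COLOR_BGR2GRAY)
print(g[120,255:390].tolist())
print(g[0:30,320].tolist())
print(g[25,255:390].tolist())
print(g[170,265:390].tolist())
```

```text
[239, 239, 239, 238, 231, 222, 232, 238, 240, 241, 229, 153, 79, 65, 68, 68, 68, 69, 69, 69, 69, 69, 68, 68, 68, 67, 68, 68, 67, 67, 67, 67, 68, 67, 68, 68, 67, 68, 68, 67, 69, 68, 67, 68, 69, 67, 68, 68, 68, 67, 68, 67, 69, 68, 68, 68, 67, 67, 66, 66, 66, 66, 67, 67, 67, 66, 67, 66, 67, 67, 66, 67, 67, 67, 67, 67, 66, 66, 67, 67, 67, 67, 67, 67, 66, 66, 66, 66, 66, 66, 66, 66, 66, 66, 65, 66, 65, 66, 66, 65, 66, 66, 65, 66, 65, 65, 65, 64, 65, 64, 65, 64, 64, 64, 65, 64, 63, 59, 92, 182, 240, 240, 237, 236, 231, 211, 208, 236, 240, 239, 239, 239, 239, 239, 239]
[192, 217, 232, 237, 237, 238, 240, 240, 185, 103, 71, 72, 73, 74, 73, 74, 74, 73, 73, 73, 73, 73, 74, 73, 73, 74, 73, 73, 73, 72]
[206, 223, 238, 240, 240, 242, 228, 132, 71, 71, 75, 74, 76, 75, 75, 71, 84, 143, 193, 187, 143, 105, 112, 129, 126, 80, 51, 60, 67, 68, 69, 67, 67, 69, 70, 71, 72, 73, 75, 73, 75, 74, 74, 74, 75, 74, 74, 74, 74, 73, 74, 74, 74, 73, 73, 73, 73, 73, 74, 72, 73, 74, 73, 74, 73, 74, 74, 73, 72, 73, 74, 72, 72, 72, 72, 72, 73, 73, 72, 73, 71, 72, 72, 72, 73, 73, 72, 72, 72, 71, 73, 72, 71, 71, 71, 64, 53, 51, 56, 62, 64, 63, 60, 72, 113, 147, 134, 128, 149, 178, 188, 164, 97, 66, 69, 69, 70, 70, 70, 69, 64, 95, 184, 241, 240, 237, 237, 233, 213, 212, 235, 239, 238, 238, 238]
[239, 240, 232, 172, 90, 59, 61, 64, 63, 62, 60, 78, 141, 192, 183, 144, 118, 114, 115, 100, 59, 45, 60, 63, 65, 63, 64, 63, 63, 63, 64, 63, 63, 63, 63, 64, 63, 64, 62, 62, 62, 61, 63, 63, 62, 62, 63, 63, 62, 62, 56, 40, 32, 32, 31, 34, 32, 34, 32, 33, 32, 31, 33, 31, 33, 32, 33, 32, 32, 33, 32, 31, 33, 31, 34, 32, 32, 32, 31, 32, 32, 31, 33, 34, 33, 32, 34, 34, 32, 30, 45, 71, 88, 87, 85, 96, 107, 99, 71, 39, 31, 34, 32, 31, 33, 30, 34, 63, 104, 131, 132, 130, 126, 120, 136, 201, 239, 240, 238, 238, 238, 238, 238, 238, 238]
```

View pics/w2c.png

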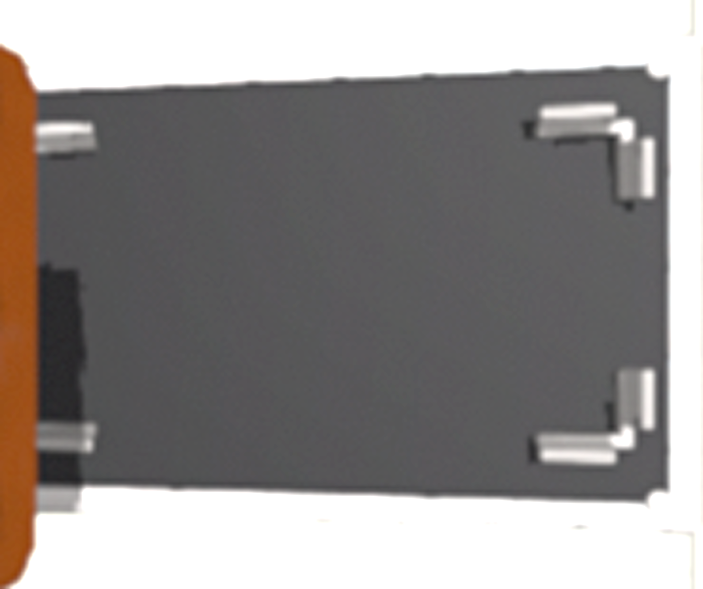

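Run:
```python
from h import *
cm=(get_calibration('wrist'),np.load('w2.npy')); R2=lambda p,z:ray('wrist',p,z,cm)[:,:2]
m=R2([[266,120],[373.6,120],[262,25],[376.7,25],[320,8.4]],.07); 
cA,cB=(m[0]+m[1])/2,(m[2]+m[3])/2
print('mat',m,'mids',cA,cB,'w',np.linalg.norm(m[0]-m[1]),np.linalg.norm(m[2]-m[3]))
l=m[2]-m[0]; r=m[3]-m[1]; print('yaw edges',[np.degrees(np.arctan2(-v[0],v[1])) for v in(l,r)])
f=R2([[279.8,25],[358.5,25],[320,21.4]],.07); print('guide feet',f,np.linalg.norm(f[0]-f[1]),(f[0]+f[1])/2)
yaw=np.radians(-5.6); ey=np.array([-np.sin(yaw),np.cos(yaw)]); ex=np.array([ey[1],-ey[0]])
print('far edge along ey',m[4]@ey,'foot end',f[2]@ey,'mat mids ex',cA@ex,cB@ex,'guides ex',(f[0]+f[1])/2@ex)
e=R2([[320,159],[320,184-534/3.8]],.078); print('leg ends',e@ey,(e@ey).mean(),np.diff(e@ey))
t=pose()[:3,3]; h=np.radians(yh()); tx=np.array([-np.sin(h),np.cos(h)])
print('rack end',(R2([[330,190]],t[2]-.0027)-t[:2])@tx,(R2([[330,177]],t[2]-.0267)-t[:2])@tx)
t4=R2([[250,190],[407,190]],t[2]-.0027); print((t4-t[:2])@np.array([np.cos(h),np.sin(h)]))
```

```text
mat [[0.44603211 0.01568079]
 [0.53660824 0.00630811]
 [0.45344996 0.08803853]
 [0.54428626 0.07867517]
 [0.50065603 0.09507256]] mids [0.49132018 0.01099445] [0.49886811 0.08335685] w 0.09105977381440045 0.09131761502147594
yaw edges [np.float64(-5.853299234964236), np.float64(-6.056324391887916)]
guide feet [[0.46754071 0.08658606]
 [0.52986682 0.08016152]
 [0.49965242 0.0858776 ]] 0.06265635266299648 [0.49870377 0.08337379]
far edge along ey 0.14347428025769962 foot end 0.13422527303153614 mat mids ex 0.48790243443393516 0.48835300869105336 guides ex 0.48818779587718025
leg ends [0.0271565 0.117077 ] 0.07211675090490174 [0.0899205]
rack end [0.0532327] [0.05413339]
[-0.02657246  0.0276072 ]
```

Run:
```python
from h import *
cm=(get_calibration('wrist'),np.load('w2.npy'))
im=cv2.imread('pics/w2.png'); hsv=cv2.cvtColor(im,cv2.COLOR_BGR2HSV)
for c in (288,290,330,365,366): print(c,[(r,*hsv[r,c]) for r in list(range(172,196,2))+list(range(448,464,2))])
t=pose()[:3,3]; h=np.radians(yh()); tx=np.array([-np.sin(h),np.cos(h)])
for rows,dz in (((177,),.0267),((187,190,454,458),.0027)):
  print((ray('wrist',[[330,r] for r in rows],t[2]-dz,cm)[:,:2]-t[:2])@tx)
cm=(get_calibration('wrist'),None)
im=cv2.imread('pics/w1.png'); print([(r,*im[r,325]) for r in range(134,156,2)])
```

```text
288 [(172, np.uint8(105), np.uint8(8), np.uint8(64)), (174, np.uint8(0), np.uint8(25), np.uint8(70)), (176, np.uint8(12), np.uint8(207), np.uint8(118)), (178, np.uint8(13), np.uint8(219), np.uint8(122)), (180, np.uint8(13), np.uint8(217), np.uint8(121)), (182, np.uint8(13), np.uint8(215), np.uint8(121)), (184, np.uint8(13), np.uint8(217), np.uint8(121)), (186, np.uint8(12), np.uint8(216), np.uint8(125)), (188, np.uint8(13), np.uint8(224), np.uint8(183)), (190, np.uint8(13), np.uint8(216), np.uint8(234)), (192, np.uint8(14), np.uint8(212), np.uint8(239)), (194, np.uint8(14), np.uint8(212), np.uint8(239)), (448, np.uint8(101), np.uint8(70), np.uint8(127)), (450, np.uint8(102), np.uint8(73), np.uint8(126)), (452, np.uint8(101), np.uint8(76), np.uint8(128)), (454, np.uint8(5), np.uint8(73), np.uint8(118)), (456, np.uint8(11), np.uint8(205), np.uint8(138)), (458, np.uint8(17), np.uint8(20), np.uint8(201)), (460, np.uint8(30), np.uint8(11), np.uint8(214)), (462, np.uint8(26), np.uint8(8), np.uint8(218))]
290 [(172, np.uint8(120), np.uint8(8), np.uint8(65)), (174, np.uint8(0), np.uint8(25),
[... 3901 characters left out ...]
int8(7), np.uint8(220)), (462, np.uint8(26), np.uint8(8), np.uint8(219))]
[0.05413339]
[ 0.05427483  0.0532327  -0.05932319 -0.06141906]
[(134, np.uint8(194), np.uint8(202), np.uint8(205)), (136, np.uint8(195), np.uint8(203), np.uint8(206)), (138, np.uint8(109), np.uint8(118), np.uint8(139)), (140, np.uint8(17), np.uint8(58), np.uint8(115)), (142, np.uint8(31), np.uint8(108), np.uint8(215)), (144, np.uint8(39), np.uint8(122), np.uint8(229)), (146, np.uint8(37), np.uint8(119), np.uint8(229)), (148, np.uint8(35), np.uint8(119), np.uint8(229)), (150, np.uint8(37), np.uint8(118), np.uint8(229)), (152, np.uint8(36), np.uint8(119), np.uint8(230)), (154, np.uint8(32), np.uint8(112), np.uint8(229))]
```

Run:
```python
from h import *
plan([.493,.0279,.135],-5.95,8,50)
```

```text
{"x":11.1,"y":-0.8,"z":20.9,"yaw":0.004,"jaw":50},
{"x":11.1,"y":-0.8,"z":20.9,"yaw":0.004,"jaw":50},
{"x":11.1,"y":-0.8,"z":20.9,"yaw":0.004,"jaw":50},
{"x":11.1,"y":-0.8,"z":20.9,"yaw":0.004,"jaw":50},
{"x":11.1,"y":-0.8,"z":20.9,"yaw":0.004,"jaw":50},
{"x":11.1,"y":-0.8,"z":20.9,"yaw":0.004,"jaw":50},
{"x":11.1,"y":-0.8,"z":20.9,"yaw":0.004,"jaw":50},
{"x":11.1,"y":-0.8,"z":20.9,"yaw":0.004,"jaw":50},
```

{"op": "play_rows", "data": {"motion": [{"x":11.1,"y":-0.8,"z":21,"yaw":0.004,"jaw":50},{"x":11.1,"y":-0.8,"z":21,"yaw":0.004,"jaw":50},{"x":11.1,"y":-0.8,"z":21,"yaw":0.004,"jaw":50},{"x":11.1,"y":-0.8,"z":21,"yaw":0.004,"jaw":50},{"x":11.1,"y":-0.8,"z":21,"yaw":0.004,"jaw":50},{"x":11.1,"y":-0.8,"z":21,"yaw":0.004,"jaw":50},{"x":11.1,"y":-0.8,"z":21,"yaw":0.004,"jaw":50},{"x":11.1,"y":-0.8,"z":21,"yaw":0.004,"jaw":50}]}}

```text
time_s: 6.8
position: [0.4922, 0.0316, 0.1327]
tcp_rot: [-0.001, 0.741, 0.671, -0.0]
force: [0.4, 0.6, -0.6]
opening: 0.0577
finger_force: 30.0
```

Run:
```python
from h import *
camera('wrist');camera('wrist');camera('wrist')
cm=c2w('wrist'); np.save('w3.npy',cm[1]); im=camera('wrist'); print(pose()[:3,3],yh(),get_state()['force'])
cv2.imwrite('pics/w3.png',im); plan([.493,.0279,.11],-5.95,1,50)
```

```text
[0.49252943 0.03010322 0.13379394] -5.671493562247834 [-0.04360047 -0.41836881 -0.66313055]
{"x":-2.1,"y":0.7,"z":23.8,"yaw":0.056,"jaw":50},
```

View pics/w3.png

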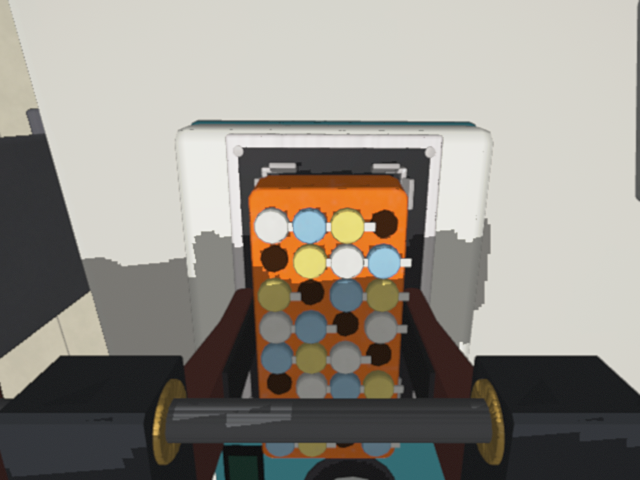

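Run:
```python
from h import *
cm=(get_calibration('wrist'),np.load('w3.npy')); im=cv2.imread('pics/w3.png'); g=cv2.cvtColor(im,cv2.COLOR_BGR2GRAY).astype(int)
T=pose(); loc=lambda p,z:((ray('wrist',p,z,cm)-T[:3,3])@T[:3,:3])[:,:2]*1000
for r in (160,166,175,185,220,260):
    row=g[r]; d=np.diff(row); L=[i for i in range(230,258) if d[i]<-35]; Rr=[i for i in range(405,440) if d[i]>35]; print(r,L,Rr)
print(g[155,235:440].tolist()); print(g[183,235:440].tolist())
print('col',g[130:192,325].tolist())
```

```text
160 [237, 238] [428, 429, 430]
166 [237, 238] [428, 429]
175 [238, 239] [427, 428, 429]
185 [238, 239] [426, 427, 428]
220 [240, 241] [424, 425]
260 [243] [421, 422]
[213, 202, 199, 195, 194, 180, 142, 96, 65, 62, 64, 64, 63, 64, 64, 62, 63, 64, 64, 63, 64, 63, 63, 64, 63, 63, 63, 64, 63, 64, 63, 63, 63, 63, 63, 62, 62, 63, 63, 62, 62, 63, 62, 64, 62, 62, 63, 63, 62, 61, 64, 63, 62, 63, 63, 62, 62, 62, 61, 62, 61, 61, 61, 61, 61, 62, 62, 61, 61, 61, 61, 61, 61, 61, 61, 61, 62, 61, 62, 62, 61, 60, 61, 60, 61, 60, 61, 61, 60, 61, 60, 60, 60, 61, 61, 60, 60, 60, 60, 60, 60, 60, 59, 59, 60, 59, 59, 58, 61, 58, 59, 59, 60, 60, 61, 58, 60, 60, 59, 60, 59, 59, 59, 59, 59, 57, 58, 58, 59, 58, 58, 58, 58, 58, 58, 58, 58, 58, 59, 58, 57, 59, 58, 57, 58, 58, 57, 57, 57, 57, 58, 57, 57, 57, 57, 57, 57, 57, 57, 57, 58, 57, 56, 57, 56, 57, 57, 56, 57, 56, 57, 57, 57, 55, 56, 57, 56, 56, 56, 55, 56, 56, 55, 56, 56, 56, 56, 55, 53, 64, 114, 171, 201, 205, 200, 196, 193, 190, 193, 203, 215, 224, 227, 228, 222]
[233, 235, 237, 226, 148, 75, 58, 60, 61, 61, 61, 61, 62, 62, 62, 62, 61, 58, 76, 136, 180,
[... 339 characters left out ...]
73, 73, 74, 73, 74, 72, 73, 72, 72, 71, 72, 72, 70, 71, 71, 71, 72, 71, 70, 73, 73, 74, 72, 73, 72, 71, 72, 71, 70, 71, 75, 73, 73, 72, 71, 72, 71, 72, 72, 72, 71, 71, 72, 71, 72, 71, 72, 71, 72, 72, 71, 73, 72, 71, 72, 72, 71, 71, 68, 75, 104, 132, 134, 127, 126, 126, 124, 123, 127, 152, 180, 184, 177, 152, 87, 51, 53, 56, 54, 56, 56, 55, 55, 56, 55, 53, 50, 77, 157, 226, 232, 229, 228, 226, 226, 227, 226, 201, 156, 183]
col [198, 212, 215, 193, 150, 181, 214, 224, 230, 232, 232, 232, 232, 232, 233, 236, 234, 156, 72, 55, 60, 60, 60, 60, 60, 60, 60, 61, 61, 61, 60, 60, 60, 60, 60, 60, 60, 60, 60, 60, 59, 59, 42, 30, 38, 59, 70, 72, 72, 70, 72, 73, 70, 71, 71, 70, 74, 92, 112, 130, 143, 149]
```

Run:
```python
from h import *
cm=(get_calibration('wrist'),np.load('w3.npy'))
T=pose(); loc=lambda p,z:((ray('wrist',p,z,cm)-T[:3,3])@T[:3,:3])[:,:2]*1000
print(loc([[325,147.3],[238.5,160],[429.5,160],[243.5,260],[422,260]],.07)); plan([.493,.0279,.11],-5.95,1,50)
```

```text
[[ 65.70117346  -2.90388984]
 [ 59.71404025 -44.07513923]
 [ 59.86760566  46.75841198]
 [  9.24437716 -44.577489  ]
 [  9.46491549  46.52594514]]
{"x":-2.1,"y":0.7,"z":23.8,"yaw":0.056,"jaw":50},
```

{"op": "play_rows", "data": {"motion": [{"x":-1.9,"y":0.8,"z":5,"yaw":0.07,"jaw":50},{"x":0,"y":0,"z":4,"yaw":0,"jaw":50},{"x":0,"y":0,"z":4,"yaw":0,"jaw":50},{"x":0,"y":0,"z":3,"yaw":0,"jaw":50},{"x":0,"y":0,"z":3,"yaw":0,"jaw":50},{"x":0,"y":0,"z":3,"yaw":0,"jaw":50},{"x":0,"y":0,"z":2,"yaw":0,"jaw":50},{"x":0,"y":0,"z":2,"yaw":0,"jaw":50}]}}

```text
time_s: 7.8
position: [0.4935, 0.0276, 0.1075]
tcp_rot: [-0.0, 0.744, 0.669, -0.0]
force: [-0.6, -0.7, -0.4]
opening: 0.058
finger_force: 30.0
```

{"op": "play_rows", "data": {"motion": [{"x":0,"y":0,"z":2,"yaw":0,"jaw":50},{"x":0,"y":0,"z":2,"yaw":0,"jaw":50},{"x":0,"y":0,"z":1.5,"yaw":0,"jaw":50},{"x":0,"y":0,"z":1,"yaw":0,"jaw":50},{"x":0,"y":0,"z":1,"yaw":0,"jaw":50},{"x":0,"y":0,"z":0,"yaw":0,"jaw":50},{"x":0,"y":0,"z":0,"yaw":0,"jaw":50},{"x":0,"y":0,"z":0,"yaw":0,"jaw":50}]}}

```text
time_s: 8.6
position: [0.4935, 0.0275, 0.1001]
tcp_rot: [0.0, 0.744, 0.668, -0.0]
force: [-0.3, -1.5, -1.2]
opening: 0.058
finger_force: 30.0
```

No lateral contact; rack bottom is about 3 mm above the mat. Continuing slowly.

{"op": "play_rows", "data": {"motion": [{"x":0,"y":0,"z":0.7,"yaw":0,"jaw":50},{"x":0,"y":0,"z":0.7,"yaw":0,"jaw":50},{"x":0,"y":0,"z":0.7,"yaw":0,"jaw":50},{"x":0,"y":0,"z":0.6,"yaw":0,"jaw":50},{"x":0,"y":0,"z":0.5,"yaw":0,"jaw":50},{"x":0,"y":0,"z":0,"yaw":0,"jaw":50},{"x":0,"y":0,"z":0,"yaw":0,"jaw":50},{"x":0,"y":0,"z":0,"yaw":0,"jaw":50}]}}

```text
time_s: 9.4
position: [0.4936, 0.0275, 0.0969]
tcp_rot: [0.0, 0.744, 0.668, -0.0]
force: [0.4, -3.6, 0.1]
opening: 0.0577
finger_force: 30.0
```

{"op": "play_rows", "data": {"motion": [{"x":-0.7,"y":0,"z":0.4,"yaw":0,"jaw":50},{"x":0,"y":0,"z":0.4,"yaw":0,"jaw":50},{"x":0,"y":0,"z":0.4,"yaw":0,"jaw":50},{"x":0,"y":0,"z":0.3,"yaw":0,"jaw":50},{"x":0,"y":0,"z":0,"yaw":0,"jaw":50},{"x":0,"y":0,"z":0,"yaw":0,"jaw":50},{"x":0,"y":0,"z":0,"yaw":0,"jaw":50},{"x":0,"y":0,"z":0,"yaw":0,"jaw":50}]}}

```text
time_s: 10.2
position: [0.4936, 0.0274, 0.0967]
tcp_rot: [-0.001, 0.744, 0.668, 0.001]
force: [-7.3, -1.6, 18.1]
opening: 0.0578
finger_force: 30.0
```

Height matches the expected seated value and the mat pushes back with 18 N. Release and rise.

{"op": "play_rows", "data": {"motion": [{"x":0,"y":0,"z":-1,"yaw":0,"jaw":62},{"x":0,"y":0,"z":0,"yaw":0,"jaw":70},{"x":0,"y":0,"z":0,"yaw":0,"jaw":76},{"x":0,"y":0,"z":0,"yaw":0,"jaw":80},{"x":0,"y":0,"z":-10,"yaw":0,"jaw":80},{"x":0,"y":0,"z":-22,"yaw":0,"jaw":80},{"x":0,"y":0,"z":-30,"yaw":0,"jaw":80},{"x":0,"y":0,"z":-30,"yaw":0,"jaw":80}]}}

```text
time_s: 11.0
position: [0.4932, 0.0267, 0.1898]
tcp_rot: [-0.0, 0.744, 0.668, -0.0]
force: [0.7, 0.6, 0.0]
opening: 0.0802
finger_force: 0.0
```

Run:
```python
from h import *
camera('wrist');camera('wrist')
print(pose()[:3,3],yh()); cm=c2w('wrist'); np.save('w4.npy',cm[1]); cv2.imwrite('pics/w4.png',camera('wrist'))
plan([.4805,-.205,.25],-5.95,16,80)
```

```text
[0.49590291 0.02696434 0.19231679] -6.124480974610715
{"x":-14.5,"y":0.7,"z":-3.7,"yaw":-0.002,"jaw":80},
{"x":-14.5,"y":0.7,"z":-3.7,"yaw":-0.002,"jaw":80},
{"x":-14.5,"y":0.6,"z":-3.7,"yaw":-0.002,"jaw":80},
{"x":-14.5,"y":0.6,"z":-3.7,"yaw":-0.002,"jaw":80},
{"x":-14.5,"y":0.6,"z":-3.7,"yaw":-0.002,"jaw":80},
{"x":-14.5,"y":0.6,"z":-3.7,"yaw":-0.002,"jaw":80},
{"x":-14.5,"y":0.6,"z":-3.7,"yaw":-0.002,"jaw":80},
{"x":-14.5,"y":0.6,"z":-3.7,"yaw":-0.002,"jaw":80},
{"x":-14.5,"y":0.6,"z":-3.7,"yaw":-0.002,"jaw":80},
{"x":-14.5,"y":0.6,"z":-3.7,"yaw":-0.002,"jaw":80},
{"x":-14.5,"y":0.6,"z":-3.7,"yaw":-0.002,"jaw":80},
{"x":-14.5,"y":0.6,"z":-3.7,"yaw":-0.002,"jaw":80},
{"x":-14.5,"y":0.6,"z":-3.7,"yaw":-0.002,"jaw":80},
{"x":-14.5,"y":0.6,"z":-3.7,"yaw":-0.002,"jaw":80},
{"x":-14.5,"y":0.6,"z":-3.7,"yaw":-0.002,"jaw":80},
{"x":-14.5,"y":0.6,"z":-3.7,"yaw":-0.002,"jaw":80},
```

View pics/w4.png

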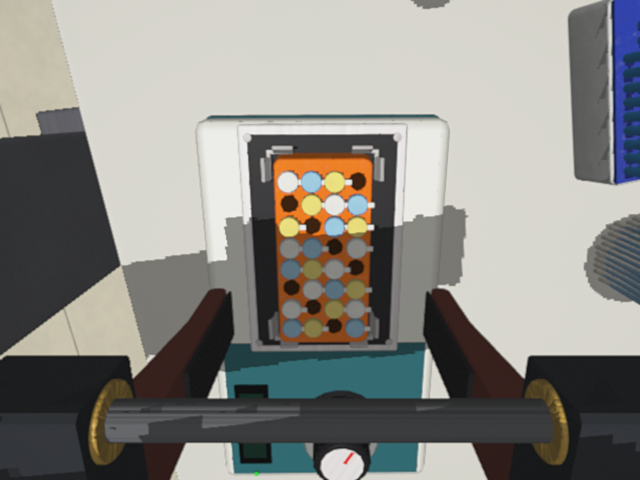

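The rack sits between all four guides (px 272–373, 152–343). Next, view the dial from beside it.

{"op": "play_rows", "data": {"motion": [{"x":-14.5,"y":0.6,"z":-1,"yaw":0,"jaw":80},{"x":-14.5,"y":0.6,"z":-1,"yaw":0,"jaw":80},{"x":-14.5,"y":0.6,"z":-1,"yaw":0,"jaw":80},{"x":-14.5,"y":0.6,"z":-1,"yaw":0,"jaw":80},{"x":-14.5,"y":0.6,"z":-1,"yaw":0,"jaw":80},{"x":-14.5,"y":0.6,"z":-1,"yaw":0,"jaw":80},{"x":-14.5,"y":0.6,"z":-1,"yaw":0,"jaw":80},{"x":-14.5,"y":0.6,"z":-1,"yaw":0,"jaw":80}]}}

```text
time_s: 11.95
position: [0.4851, -0.0911, 0.1959]
tcp_rot: [-0.0, 0.744, 0.668, -0.001]
force: [-0.1, 0.5, 0.2]
opening: 0.08
finger_force: 0.0
```

{"op": "play_rows", "data": {"motion": [{"x":-14.5,"y":0.6,"z":-1,"yaw":0,"jaw":80},{"x":-14.5,"y":0.6,"z":-1,"yaw":0,"jaw":80},{"x":-14.5,"y":0.6,"z":-1,"yaw":0,"jaw":80},{"x":-14.5,"y":0.6,"z":-1,"yaw":0,"jaw":80},{"x":-14.5,"y":0.6,"z":-1,"yaw":0,"jaw":80},{"x":-14.5,"y":0.6,"z":-1,"yaw":0,"jaw":80},{"x":-14.5,"y":0.6,"z":-1,"yaw":0,"jaw":80},{"x":-14.5,"y":0.6,"z":-1,"yaw":0,"jaw":80}]}}

```text
time_s: 12.75
position: [0.4772, -0.2068, 0.2039]
tcp_rot: [-0.0, 0.744, 0.668, -0.001]
force: [0.4, -0.2, -0.3]
opening: 0.0798
finger_force: 0.0
```

```bash
cat > dial.py <<'E'
from h import *
import sys
def look(fn):
    camera('wrist');camera('wrist');camera('wrist')
    T=pose(); cm=c2w('wrist'); im=camera('wrist'); cv2.imwrite(fn,im)
    hsv=cv2.cvtColor(im,cv2.COLOR_BGR2HSV); g=cv2.cvtColor(im,cv2.COLOR_BGR2GRAY)
    c,M=cm; f=240/np.tan(np.radians(c['vfov'])/2)
    q=np.linalg.inv(M)@np.array([.4895,-.1264,.098,1]); u=q[:2]/q[2]*f+[c['cx'],c['cy']]; print('expected px',u)
    x0,y0=(u-75).astype(int).clip(0); roi=slice(y0,y0+150),slice(x0,x0+150)
    r=((hsv[...,0]<8)|(hsv[...,0]>172))&(hsv[...,1]>100)&(hsv[...,2]>60)
    m=(g>150); m|=r; mm=np.zeros(g.shape,np.uint8); mm[roi]=m[roi]*255
    n,lab,st,ce=cv2.connectedComponentsWithStats(mm); i=lab[int(u[1])-3:int(u[1])+4,int(u[0])-3:int(u[0])+4]; i=np.bincount(i[i>0]).argmax()
    k=max(cv2.findContours((lab==i).astype(np.uint8),cv2.RETR_EXTERNAL,cv2.CHAIN_APPROX_NONE)[0],key=cv2.contourArea)
    e=cv2.fitEllipse(k); print('white disc',e); p=ray('wrist',[e[0]],.098,cm)[0]; print('knob centre',p)
    ys,xs=np.nonzero(r&(lab==i)); P=ray('wrist',np.c_[xs,ys],.098,cm)[:,:2]
    d=P.mean(0)-p[:2]; w=np.linalg.svd(P-P.mean(0))[2][0]; w*=np.sign(w@d)
    print('red n',len(P),'heading',np.degrees(np.arctan2(d[1],d[0])),'axis',np.degrees(np.arctan2(w[1],w[0])),'r',np.linalg.norm(d)*1e3)
    print('tcp',T[:3,3],yh(T)); return p
E
python3 - <<'E'
from dial import *
p=look('pics/d1.png'); print(get_state()['force']); plan([p[0],p[1],.14],yh(),8,80)
E
```

```text
expected px [334.60966286 111.49547991]
white disc ((334.297607421875, 111.66497039794922), (52.52703094482422, 54.69847106933594), 0.30081936717033386)
knob centre [ 0.48931762 -0.12647078  0.098     ]
red n 64 heading 51.626608835689204 axis 53.3425042673508 r 8.384981849883099
tcp [ 0.4773059  -0.20652987  0.20402075] -6.295960945816771
[ 0.03328145 -0.46691212 -0.26791756]
{"x":10.0,"y":0.4,"z":8.0,"yaw":-0.000,"jaw":80},
{"x":10.0,"y":0.4,"z":8.0,"yaw":-0.000,"jaw":80},
{"x":10.0,"y":0.4,"z":8.0,"yaw":-0.000,"jaw":80},
{"x":10.0,"y":0.4,"z":8.0,"yaw":-0.000,"jaw":80},
{"x":10.0,"y":0.4,"z":8.0,"yaw":-0.000,"jaw":80},
{"x":10.0,"y":0.4,"z":8.0,"yaw":-0.000,"jaw":80},
{"x":10.0,"y":0.4,"z":8.0,"yaw":-0.000,"jaw":80},
{"x":10.0,"y":0.4,"z":8.0,"yaw":-0.000,"jaw":80},
```

View pics/d1.png

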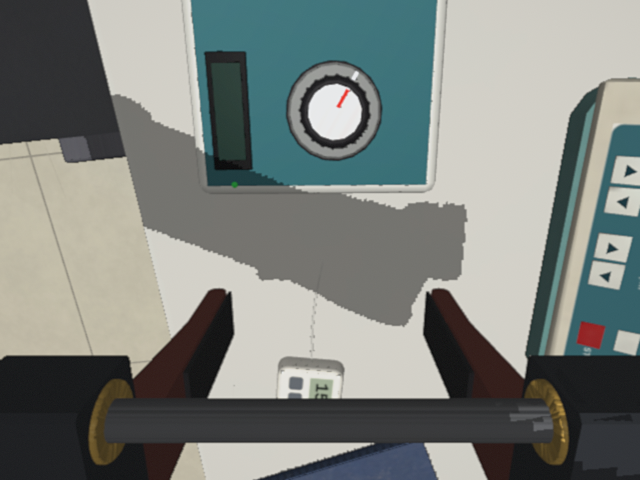

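The dial's white cap is at (334,112) and its red mark points to about 53° in world heading. Move over it.

{"op": "play_rows", "data": {"motion": [{"x":10,"y":0.4,"z":8,"yaw":0,"jaw":75},{"x":10,"y":0.4,"z":8,"yaw":0,"jaw":70},{"x":10,"y":0.4,"z":8,"yaw":0,"jaw":65},{"x":10,"y":0.4,"z":8,"yaw":0,"jaw":60},{"x":10,"y":0.3,"z":8,"yaw":0,"jaw":60},{"x":10,"y":0.3,"z":8,"yaw":0,"jaw":60},{"x":10,"y":0.3,"z":8,"yaw":0,"jaw":60},{"x":10,"y":0.3,"z":8,"yaw":0,"jaw":60}]}}

```text
time_s: 13.75
position: [0.4898, -0.1247, 0.1398]
tcp_rot: [-0.0, 0.744, 0.669, -0.0]
force: [-0.9, -0.0, -0.1]
opening: 0.0602
finger_force: 0.0
```

{"op": "play_rows", "data": {"motion": [{"x":0,"y":0,"z":8,"yaw":0,"jaw":60},{"x":0,"y":0,"z":8,"yaw":0,"jaw":60},{"x":0,"y":0,"z":8,"yaw":0,"jaw":60},{"x":0,"y":0,"z":8,"yaw":0,"jaw":60},{"x":0,"y":0,"z":6,"yaw":0,"jaw":60},{"x":0,"y":0,"z":2,"yaw":0,"jaw":60},{"x":0,"y":0,"z":0,"yaw":0,"jaw":60},{"x":0,"y":0,"z":0,"yaw":0,"jaw":60}]}}

```text
time_s: 14.55
position: [0.4898, -0.1257, 0.1006]
tcp_rot: [0.0, 0.744, 0.668, 0.0]
force: [-0.4, 0.8, 0.3]
opening: 0.0602
finger_force: 0.0
```

Run:
```python
from h import *
s=get_state(); print(pose()[:3,3],yh(),s['force'],s['moment'],s['qpos'].round(2)); plan([.4893,-.1265,.097],-6,2,60)
```

```text
[ 0.48983385 -0.12569886  0.10063825] -6.105959302708763 [-0.353584    0.82879332  0.27446982] [-0.04350404  0.06747161  0.0229077 ] [-0.32  0.45  0.56  2.11 -0.37  0.69  0.38]
{"x":-0.4,"y":-0.2,"z":1.8,"yaw":-0.011,"jaw":60},
{"x":-0.4,"y":-0.2,"z":1.8,"yaw":-0.011,"jaw":60},
```

{"op": "play_rows", "data": {"motion": [{"x":-0.7,"y":-0.6,"z":2,"yaw":0,"jaw":55},{"x":0,"y":0,"z":1,"yaw":0,"jaw":50},{"x":0,"y":0,"z":0,"yaw":0,"jaw":46},{"x":0,"y":0,"z":0,"yaw":0,"jaw":43},{"x":0,"y":0,"z":0,"yaw":0,"jaw":40},{"x":0,"y":0,"z":0,"yaw":0,"jaw":37},{"x":0,"y":0,"z":0,"yaw":0,"jaw":34},{"x":0,"y":0,"z":0,"yaw":0,"jaw":34}]}}

```text
time_s: 15.35
position: [0.4895, -0.1262, 0.0976]
tcp_rot: [0.0, 0.744, 0.669, 0.0]
force: [1.9, -0.5, -0.9]
opening: 0.0389
finger_force: 30.0
```

```bash
cat > st.py <<'E'
from h import *
s=get_state(); T=pose(); print(s['time_s'],(T[:3,3]*1e3).round(2),'yh %.2f'%yh(T),'F',s['force'].round(2),'M',s['moment'].round(3),'tilt',np.degrees(T[:2,2]).round(2),'op %.4f'%s['opening'],s['finger_force'])
E
python3 st.py
```

```text
15.35 [ 489.48 -126.2    97.61] yh -6.08 F [ 1.86 -0.51 -0.88] M [-0.104 -0.376 -0.009] tilt [ 0.05 -0.01] op 0.0389 29.99673652171623
```

Gripped with negligible side load. Now push in gently.

{"op": "play_rows", "data": {"motion": [{"x":0,"y":0,"z":0.5,"yaw":0,"jaw":34},{"x":0,"y":0,"z":0.5,"yaw":0,"jaw":34},{"x":0,"y":0,"z":0.5,"yaw":0,"jaw":34},{"x":0,"y":0,"z":0.5,"yaw":0,"jaw":34},{"x":0,"y":0,"z":0,"yaw":0,"jaw":34},{"x":0,"y":0,"z":0,"yaw":0,"jaw":34},{"x":0,"y":0,"z":0,"yaw":0,"jaw":34},{"x":0,"y":0,"z":0,"yaw":0,"jaw":34}]}}

```text
time_s: 16.15
position: [0.4894, -0.1262, 0.0956]
tcp_rot: [0.0, 0.744, 0.669, 0.0]
force: [3.8, 0.4, 3.5]
opening: 0.039
finger_force: 30.0
```

```bash
python3 st.py; python3 st.py
```

```text
16.15 [ 489.43 -126.21   95.56] yh -6.09 F [3.8  0.39 3.49] M [-0.07  -0.602  0.043] tilt [ 0.05 -0.01] op 0.0390 30.001748721697368
16.15 [ 489.43 -126.21   95.56] yh -6.09 F [3.8  0.39 3.49] M [-0.07  -0.602  0.043] tilt [ 0.05 -0.01] op 0.0390 30.001748721697368
```

{"op": "play_rows", "data": {"motion": [{"x":0,"y":0,"z":0.5,"yaw":0,"jaw":34},{"x":0,"y":0,"z":0.5,"yaw":0,"jaw":34},{"x":0,"y":0,"z":0.5,"yaw":0,"jaw":34},{"x":0,"y":0,"z":0,"yaw":0,"jaw":34},{"x":0,"y":0,"z":0,"yaw":0,"jaw":34},{"x":0,"y":0,"z":0,"yaw":0,"jaw":34},{"x":0,"y":0,"z":0,"yaw":0,"jaw":34},{"x":0,"y":0,"z":0,"yaw":0,"jaw":34}]}}

```text
time_s: 16.95
position: [0.4894, -0.1262, 0.094]
tcp_rot: [0.0, 0.744, 0.669, 0.0]
force: [5.4, 0.3, 2.7]
opening: 0.0389
finger_force: 30.0
```

{"op": "play_rows", "data": {"motion": [{"x":0,"y":0,"z":0.5,"yaw":0,"jaw":34},{"x":0,"y":0,"z":0.5,"yaw":0,"jaw":34},{"x":0,"y":0,"z":0.5,"yaw":0,"jaw":34},{"x":0,"y":0,"z":0,"yaw":0,"jaw":34},{"x":0,"y":0,"z":0,"yaw":0,"jaw":34},{"x":0,"y":0,"z":0,"yaw":0,"jaw":34},{"x":0,"y":0,"z":0,"yaw":0,"jaw":34},{"x":0,"y":0,"z":0,"yaw":0,"jaw":34}]}}

```text
time_s: 17.75
position: [0.4894, -0.1262, 0.0927]
tcp_rot: [0.0, 0.744, 0.669, 0.0]
force: [4.9, 0.4, 5.4]
opening: 0.0392
finger_force: 30.0
```

{"op": "play_rows", "data": {"motion": [{"x":0,"y":0,"z":0.5,"yaw":0,"jaw":34},{"x":0,"y":0,"z":0.5,"yaw":0,"jaw":34},{"x":0,"y":0,"z":0.5,"yaw":0,"jaw":34},{"x":0,"y":0,"z":0.5,"yaw":0,"jaw":34},{"x":0,"y":0,"z":0,"yaw":0,"jaw":34},{"x":0,"y":0,"z":0,"yaw":0,"jaw":34},{"x":0,"y":0,"z":0,"yaw":0,"jaw":34},{"x":0,"y":0,"z":0,"yaw":0,"jaw":34}]}}

```text
time_s: 18.55
position: [0.4894, -0.1263, 0.0909]
tcp_rot: [0.0, 0.744, 0.668, 0.0]
force: [4.2, 0.2, 8.5]
opening: 0.0388
finger_force: 30.0
```

{"op": "play_rows", "data": {"motion": [{"x":0,"y":0,"z":0.5,"yaw":0,"jaw":34},{"x":0,"y":0,"z":0.5,"yaw":0,"jaw":34},{"x":0,"y":0,"z":0,"yaw":0,"jaw":34},{"x":0,"y":0,"z":0,"yaw":0,"jaw":34},{"x":0,"y":0,"z":0,"yaw":0,"jaw":34},{"x":0,"y":0,"z":0,"yaw":0,"jaw":34},{"x":0,"y":0,"z":0,"yaw":0,"jaw":34},{"x":0,"y":0,"z":0,"yaw":0,"jaw":34}]}}

```text
time_s: 19.35
position: [0.4894, -0.1262, 0.0901]
tcp_rot: [0.0, 0.744, 0.668, 0.0]
force: [3.3, 0.6, 10.3]
opening: 0.0388
finger_force: 30.0
```

```bash
python3 st.py
python3 - <<'E'
from h import *
for i in range(4):
    camera('scene'); print(get_state()['force'].round(2), get_state()['position'][2])
E
```

```text
19.35 [ 489.42 -126.23   90.05] yh -6.10 F [ 3.34  0.64 10.26] M [ 0.104 -0.618  0.067] tilt [0.05 0.02] op 0.0388 30.009362847777084
[ 3.84 -0.3  10.34] 0.09004759771810371
[ 3.41  0.56 10.5 ] 0.0900531260805087
[ 3.23  0.93 10.35] 0.09004875410071135
[ 2.42  1.22 10.77] 0.09004528889013472
```

10.4 N held; z = 90.05 mm. Turn clockwise.

{"op": "play_rows", "data": {"motion": [{"x":0,"y":0,"z":0,"yaw":0.4,"jaw":34},{"x":0,"y":0,"z":0,"yaw":0.4,"jaw":34},{"x":0,"y":0,"z":0,"yaw":0.4,"jaw":34},{"x":0,"y":0,"z":0,"yaw":0.4,"jaw":34},{"x":0,"y":0,"z":0,"yaw":0.4,"jaw":34},{"x":0,"y":0,"z":0,"yaw":0.4,"jaw":34},{"x":0,"y":0,"z":0,"yaw":0.3,"jaw":34},{"x":0,"y":0,"z":0,"yaw":0.3,"jaw":34}]}}

```text
time_s: 20.35
position: [0.4897, -0.1263, 0.0901]
tcp_rot: [0.0, 0.825, 0.565, 0.001]
force: [3.5, 0.5, 10.2]
opening: 0.0391
finger_force: 30.0
```

```bash
python3 st.py
```

```text
20.35 [ 489.66 -126.32   90.08] yh -21.17 F [ 3.45  0.46 10.22] M [-0.049 -0.845  0.121] tilt [0.08 0.01] op 0.0391 30.00966255494859
```

{"op": "play_rows", "data": {"motion": [{"x":0,"y":0,"z":0,"yaw":0.5,"jaw":34},{"x":0,"y":0,"z":0,"yaw":0.5,"jaw":34},{"x":0,"y":0,"z":0,"yaw":0.5,"jaw":34},{"x":0,"y":0,"z":0,"yaw":0.5,"jaw":34},{"x":0,"y":0,"z":0,"yaw":0.5,"jaw":34},{"x":0,"y":0,"z":0,"yaw":0.5,"jaw":34},{"x":0,"y":0,"z":0,"yaw":0,"jaw":34},{"x":0,"y":0,"z":0,"yaw":0,"jaw":34}]}}

```text
time_s: 21.15
position: [0.4899, -0.1265, 0.0901]
tcp_rot: [0.0, 0.891, 0.453, 0.001]
force: [4.7, -1.0, 9.4]
opening: 0.0388
finger_force: 30.0
```

```bash
python3 st.py
```

```text
21.15 [ 489.91 -126.45   90.12] yh -36.11 F [ 4.65 -1.    9.38] M [ 0.004 -0.879  0.026] tilt [ 0.1  -0.01] op 0.0388 30.007929610437714
```

{"op": "play_rows", "data": {"motion": [{"x":0,"y":0,"z":0.3,"yaw":0,"jaw":34},{"x":0,"y":0,"z":0,"yaw":0.5,"jaw":34},{"x":0,"y":0,"z":0,"yaw":0.5,"jaw":34},{"x":0,"y":0,"z":0,"yaw":0.5,"jaw":34},{"x":0,"y":0,"z":0,"yaw":0.5,"jaw":34},{"x":0,"y":0,"z":0,"yaw":0.5,"jaw":34},{"x":0,"y":0,"z":0,"yaw":0.5,"jaw":34},{"x":0,"y":0,"z":0,"yaw":0,"jaw":34}]}}

```text
time_s: 21.95
position: [0.4901, -0.1267, 0.0899]
tcp_rot: [0.001, 0.943, 0.332, 0.001]
force: [3.6, -0.1, 10.3]
opening: 0.0392
finger_force: 30.0
```

```bash
python3 st.py
```

```text
21.95 [ 490.08 -126.66   89.92] yh -51.19 F [ 3.55 -0.11 10.29] M [-0.031 -0.944  0.004] tilt [ 0.12 -0.02] op 0.0392 30.007829630048946
```

{"op": "play_rows", "data": {"motion": [{"x":0,"y":0,"z":0.1,"yaw":0,"jaw":34},{"x":0,"y":0,"z":0,"yaw":0.5,"jaw":34},{"x":0,"y":0,"z":0,"yaw":0.5,"jaw":34},{"x":0,"y":0,"z":0,"yaw":0.5,"jaw":34},{"x":0,"y":0,"z":0,"yaw":0.5,"jaw":34},{"x":0,"y":0,"z":0,"yaw":0.5,"jaw":34},{"x":0,"y":0,"z":0,"yaw":0.5,"jaw":34},{"x":0,"y":0,"z":0,"yaw":0,"jaw":34}]}}

```text
time_s: 22.75
position: [0.4902, -0.1268, 0.0899]
tcp_rot: [0.001, 0.979, 0.206, 0.001]
force: [5.5, -0.6, 10.7]
opening: 0.0392
finger_force: 30.0
```

```bash
python3 st.py
```

```text
22.75 [ 490.22 -126.83   89.89] yh -66.20 F [ 5.54 -0.65 10.67] M [-0.152 -1.037 -0.007] tilt [ 0.14 -0.04] op 0.0392 30.007008991087787
```

{"op": "play_rows", "data": {"motion": [{"x":0,"y":0,"z":0,"yaw":0.5,"jaw":34},{"x":0,"y":0,"z":0,"yaw":0.5,"jaw":34},{"x":0,"y":0,"z":0,"yaw":0.5,"jaw":34},{"x":0,"y":0,"z":0,"yaw":0.5,"jaw":34},{"x":0,"y":0,"z":0,"yaw":0.5,"jaw":34},{"x":0,"y":0,"z":0,"yaw":0.5,"jaw":34},{"x":0,"y":0,"z":0,"yaw":0,"jaw":34},{"x":0,"y":0,"z":0,"yaw":0,"jaw":34}]}}

```text
time_s: 23.55
position: [0.4903, -0.1271, 0.09]
tcp_rot: [0.001, 0.997, 0.077, 0.001]
force: [4.7, -1.6, 10.1]
opening: 0.0393
finger_force: 30.0
```

```bash
python3 st.py
```

```text
23.55 [ 490.29 -127.08   89.96] yh -81.15 F [ 4.68 -1.56 10.1 ] M [-0.255 -1.009  0.015] tilt [ 0.16 -0.05] op 0.0393 30.00513583130669
```

Turned 75.07°, with torque near zero: at the fifth click. Let it rise.

{"op": "play_rows", "data": {"motion": [{"x":0,"y":0,"z":-1,"yaw":0,"jaw":34},{"x":0,"y":0,"z":-1,"yaw":0,"jaw":34},{"x":0,"y":0,"z":-1,"yaw":0,"jaw":34},{"x":0,"y":0,"z":-1,"yaw":0,"jaw":34},{"x":0,"y":0,"z":-1,"yaw":0,"jaw":34},{"x":0,"y":0,"z":-1,"yaw":0,"jaw":34},{"x":0,"y":0,"z":-1,"yaw":0,"jaw":34},{"x":0,"y":0,"z":0,"yaw":0,"jaw":34}]}}

```text
time_s: 24.35
position: [0.4902, -0.127, 0.0965]
tcp_rot: [0.001, 0.997, 0.077, 0.001]
force: [7.5, -3.1, 2.3]
opening: 0.0391
finger_force: 30.0
```

```bash
python3 st.py
```

```text
24.35 [ 490.2  -127.01   96.48] yh -81.14 F [ 7.46 -3.13  2.28] M [-0.538 -1.53   0.01 ] tilt [ 0.15 -0.09] op 0.0391 29.999078144319355
```

{"op": "play_rows", "data": {"motion": [{"x":0,"y":0,"z":-0.5,"yaw":0,"jaw":34},{"x":0,"y":0,"z":-0.5,"yaw":0,"jaw":34},{"x":0,"y":0,"z":0,"yaw":0,"jaw":34},{"x":0,"y":0,"z":0,"yaw":0,"jaw":40},{"x":0,"y":0,"z":0,"yaw":0,"jaw":46},{"x":0,"y":0,"z":0,"yaw":0,"jaw":54},{"x":0,"y":0,"z":0,"yaw":0,"jaw":60},{"x":0,"y":0,"z":0,"yaw":0,"jaw":60}]}}

```text
time_s: 25.15
position: [0.4881, -0.1258, 0.0966]
tcp_rot: [-0.0, 0.997, 0.078, -0.001]
force: [-0.5, 0.0, -0.3]
opening: 0.0596
finger_force: 0.0
```

{"op": "play_rows", "data": {"motion": [{"x":0,"y":0,"z":-5,"yaw":0,"jaw":60},{"x":0,"y":0,"z":-10,"yaw":0,"jaw":60},{"x":0,"y":0,"z":-15,"yaw":0,"jaw":60},{"x":0,"y":0,"z":-20,"yaw":0,"jaw":60},{"x":0,"y":0,"z":-20,"yaw":0,"jaw":60},{"x":0,"y":0,"z":-15,"yaw":0,"jaw":60},{"x":0,"y":0,"z":-15,"yaw":0,"jaw":60},{"x":0,"y":0,"z":-10,"yaw":0,"jaw":60}]}}

```text
time_s: 25.95
position: [0.4893, -0.1262, 0.2084]
tcp_rot: [-0.0, 0.997, 0.078, 0.001]
force: [0.3, -0.1, 0.3]
opening: 0.0596
finger_force: 0.0
```

```bash
python3 st.py; python3 -c "
from h import *
plan([.405,-.127,.21],yh(),4,60)"
```

```text
25.95 [ 489.26 -126.21  208.37] yh -81.09 F [ 0.26 -0.14  0.29] M [0.003 0.165 0.021] tilt [0.06 0.01] op 0.0596 0.0
{"x":-20.8,"y":-3.1,"z":-0.4,"yaw":-0.000,"jaw":60},
{"x":-20.8,"y":-3.1,"z":-0.4,"yaw":-0.000,"jaw":60},
{"x":-20.8,"y":-3.1,"z":-0.4,"yaw":-0.000,"jaw":60},
{"x":-20.8,"y":-3.1,"z":-0.4,"yaw":-0.000,"jaw":60},
```

{"op": "play_rows", "data": {"motion": [{"x":-12,"y":-1,"z":0,"yaw":0,"jaw":60},{"x":-15,"y":-1,"z":0,"yaw":0,"jaw":60},{"x":-15,"y":-1,"z":0,"yaw":0,"jaw":60},{"x":-12,"y":-1,"z":0,"yaw":0,"jaw":60},{"x":-6,"y":0,"z":0,"yaw":0,"jaw":60},{"x":0,"y":0,"z":0,"yaw":0,"jaw":60},{"x":0,"y":0,"z":0,"yaw":0,"jaw":60},{"x":0,"y":0,"z":0,"yaw":0,"jaw":60}]}}

```text
time_s: 26.75
position: [0.4297, -0.1314, 0.2072]
tcp_rot: [0.0, 0.997, 0.078, 0.0]
force: [-0.9, 0.2, -0.1]
opening: 0.0598
finger_force: 0.0
```

Run:
```python
from dial import *
look('pics/d2.png')
t=camera('top'); a=cv2.imread('pics/top1.png'); s=camera('scene')
o=np.hstack([cv2.resize(t[180:320,150:480],None,fx=1.2,fy=2.0*.6),cv2.resize(cv2.imread('pics/d2.png'),(400,300))[0:168]])
cv2.imwrite('pics/f.png',np.vstack([cv2.resize(t[180:320,160:480],(800,350),interpolation=cv2.INTER_CUBIC),np.hstack([cv2.resize(cv2.imread('pics/d2.png'),(333,250)),cv2.resize(s[150:400,160:450],(467,250))])]))
```

```text
expected px [336.40555916 148.300591  ]
white disc ((332.4264221191406, 143.71566772460938), (36.03554916381836, 54.5531120300293), 43.079307556152344)
knob centre [ 0.49170174 -0.12371764  0.098     ]
red n 55 heading -48.65891751701864 axis -21.187153260351394 r 8.371530791655205
tcp [ 0.4294881  -0.13158234  0.20709067] -81.07935740245098
```

View pics/f.png

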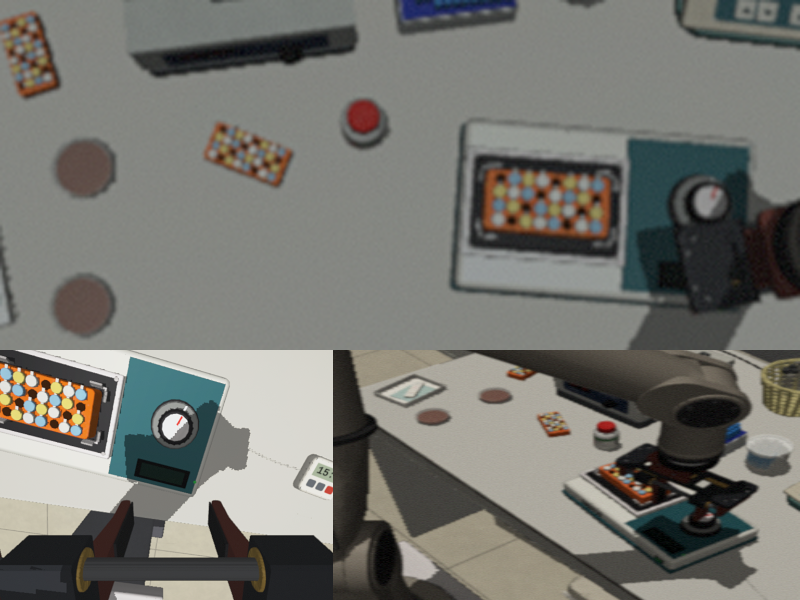

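The rack lies flat inside the guides, and the dishes and bottle have not moved. The red mark went from 53.3° to −21.2°, so 75° clockwise. Handing in.

```bash
python3 -c "
from rig import job_done; print(job_done())"
```

```text
the job is handed in; nothing more can be done
None
```

The orange rack is seated flat between the four corner guides, and the dial was turned five clicks clockwise (75°) and released to rise and lock. The two dishes and the bottle look unmoved, and the job is handed in at about 27 s.

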